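# Shut and latch the tea caddy

### The job

Put the tea caddy away: lower its open lid gently until it is fully shut, without letting it slam. Then turn the brass latch on the sloped front, all the way to its stop, so that its tongue lies over the lip of the lid. Leave the teapot, pitcher and cups where they stand, and let go of everything at the end.

Things in the scene. Friction and masses are not known exactly. Their poses are not given: they have to be found in the camera images.
- caddy: White ceramic caddy fixed on the black slab (slab top z = 20 mm). Origin: centre of underside; local z up, -x its front (facing roughly the robot's left, world +y), y its width. 110 mm wide; x from -92 to +95 mm. Behind x = -4 an open box 101 mm high, walls 7 mm, which the lid covers. Ahead of that a solid front slope, falling at 40 degrees from (x -4, z 101) to (x -92, z 27), bears the latch.
- lid (a joint): Lid angle, rad: 0 shut (flat on the box), 1.57 upright, stop 1.85. Flat white ceramic plate, 99 mm hinge to front edge, 114 mm wide, 12 mm thick, 160 g, hinged along local y on the caddy's rear top edge; its front edge rises on opening. The hinge is stiff (0.16 N m): the lid stays where it is left and must be pushed all the way down.
- lid_hinge (a point): Middle of the lid's hinge line, at (95, 0, 101) mm in the caddy's frame, level with the lid's underside.
- lid_edge (a point): Middle of the lid's front edge, on its outer face (upper when shut), 99 mm from the hinge. Turns with the lid: local z = outward normal, -x = from hinge to edge. On the outer face 42 mm from the hinge is a rosewood knob 20 mm wide, 21 mm high. Below this edge a 40 mm wide, 6 mm thick lip hangs 18 mm down the slope when shut.
- latch (a joint): Angle of the brass turn latch, rad, about the slope's normal: 0 open (tongue sideways, towards the caddy's local -y), 1.3 locked and at its stop (tongue straight up the slope, over the lid's lip). Grows counter-clockwise seen from above the slope; at value q the tongue points 1.3 - q rad clockwise of up-slope. Friction 0.06 N m; stays where left.
- latch_grip (a point): On the latch's pivot axis, 30 mm out from the slope; the pivot meets the slope at (-55, 0, 59) mm in the caddy frame. Local z = slope normal, (-0.643, 0, 0.766) in the caddy frame. The grip is a flat fin centred here on the axis, 42 mm long in line with the tongue, 10 mm thick, 12 to 38 mm out from the slope. The shut lid's lip begins 48 mm up-slope.
- latch_tip (a point): Tip of the latch's flat tongue (14 mm wide, 4 mm thick), on its upper face 12 mm above the slope, 62 mm from the pivot axis.
- teapot: Purple-brown clay teapot, 96 mm wide, 90 mm high, spout along local +x, handle along -x, 160 mm over both. Origin: centre of underside. Bystander.
- pitcher: Clear glass pitcher, 72 mm wide, 92 mm high, handle at local +y reaching 64 mm from the axis. Origin: centre of underside. Bystander.
- cup_a: White tea cup, 64 mm wide, 42 mm high. Origin: centre of underside. Bystander.
- cup_b: A second white tea cup, the same. Bystander.

How it is judged:
By the outcome, as a careful person would: the job done as asked, in the order asked, and still so for the second after the job is handed in, with the robot touching nothing.
It also fails if it takes over 51 s, if anything falls off the work surface, if the arm or the gripper's body presses on something with over 40 N, if the wrist force passes 120 N, or if a joint passes its speed limit or range.

### The arm

A 6-joint arm with a two-finger parallel gripper is mounted at the origin on the work surface. World frame = base frame: x ahead of the robot, y to its left, z up, the work surface at z = 0. Lengths are in mm, angles in rad, forces in N, time in s.
With the tool pointing down it reaches from about 375 to 900 mm from the base axis. Payload 3.1 kg.
Tool frame: the origin (TCP) lies where the fingers leave the gripper's body, on its centre line; the fingertips stand 73 mm ahead of it and the grasp point (between the pads) lies 54 mm ahead of it; z points along the fingers, y is the line along which they close (so a half turn about z gives the same grasp; the last joint's range is limited). The gripper opens to 85 mm and grips with 20 to 120 N. Pads are 22 mm wide; open, the fingers measure 114 mm over their backs; the gripper's body (76 mm by 85 mm) begins 54 mm behind the grasp point. The pads swing forward as they close: fully open they stand 13 mm farther back than shut.
Start: joints at [-0.178, 0.527, 1.433, -0, 1.181, -0.178], TCP at [624.978, 0.033, 303.91] pointing down, gripper open.
Joint ranges: [-3.08, 3.08], [-0.75, 2.2], [0.22, 2.44], [-1.43, 4.57], [0, 2.65], [-2.85, 2.85]. Speed limits (rad/s): [2.79, 2.79, 3.14, 3.14, 3.14, 3.14].

### API

Orientations are given as a unit quaternion [w, x, y, z].
In Python, from rig import robot gives the robot as it stands.
- The arm moves only by the tool send_rows, never from a script. Its argument "steps" is a list of rows, each a list of 6 numbers: the shift along the world's x, y, z in mm, then the turn, a rotation vector about the world's x, y, z in rad. A call has 1 to 8 rows; each row is the pose to reach, as a shift and turn from the pose commanded when the call began; what a row does not reach only later rows make up. A row lasts 1/12 s, in which the tool goes at most 41.7 mm and 7.16 degrees, less where a joint would pass 70% of its speed; a pose out of reach is approached as far as the arm can. A call with a gripper value outside its range is refused whole. "grip" is the finger opening in mm, from 0 to 85.4, set as the call begins (left out, the last holds). The fingers move at their own pace and stop on an object; "squeeze" is the grip in N (left out, the last holds). Time passes only in rows, so rows that repeat a pose let the fingers close. It gives the time, the measured TCP pose, the force, the opening and the grip force at its end, in the units of the state.
- robot.state(): the state, without advancing time (a new reading comes with each control period).
- robot.get_image(name): name is "scene" or "side" or "wrist"; returns the picture (400x640x3 uint8, red, green, blue); there is no depth.
- robot.get_calibration(name): a dict with "camera_matrix" (3x3 intrinsics, pixels), "R" (3x3) and "t" (3): a world point X has camera coordinates R X + t. Camera axes: x right, y down, z forward; pixel columns grow to the right and rows downward; lengths in mm; the calibration is good to about 2 mm. A picture is of the moment at which its call begins: read the wrist's pose just before it. get_calibration takes no time and is no camera call; for the wrist camera it gives the pose at the moment of the call.
- robot.hand_in(): hands the job in; it is judged then, once.
The state is a dict: "time": time; "joint_positions": joint angles; "qvel": joint speeds; "tau": joint torques, N m; "eef_pos": TCP position; "orientation": TCP orientation; "ft_force": force on the tool from outside, world axes, zero at the start; "moment": the same for the moment, N m; "gripper_width": finger opening in mm; "grasp_force": force on a finger pad.
Only numpy, scipy, OpenCV 4.12 (cv2) and the standard library are available. Lean on these libraries where they do the work, as an engineer would, in place of code of your own. Each camera call takes 0.05 s, during which the arm holds its last target. There are 200 camera calls.

## Working session

There is one attempt and no reset: what is moved stays moved. The work goes in short steps, Python scripts to look and compute and a tool call to move; the robot and the scene stay as the last step left them, time stands still between calls to the robot, and variables do not carry over. Pictures are saved under pics/ and viewed, at most 10 in all, crops included, and the job is handed in when it is done.

Besides the shell and the picture viewer there is one more tool, called after ">>>" as name(argument=value, ...) on one line, values as JSON. send_rows: Moves the arm, as the interface text tells. Its arguments: {"type":"object","properties":{"steps":{"type":"array"},"grip":{"type":"number"},"squeeze":{"type":"number"}},"required":["steps"]}

```bash
mkdir -p pics
python3 - <<'E'
from rig import robot
import cv2,numpy as np
s=robot.state();print(s['time'],s['eef_pos'],s['orientation'])
for n in("scene","side"):
    cv2.imwrite(f'pics/{n}0.png',robot.get_image(n)[:,:,::-1])
    c=robot.get_calibration(n);print(n,np.round(c['camera_matrix'],1).tolist(),np.round(c['R'],3).tolist(),np.round(c['t'],1).tolist())
E
```

```text
0.0 [6.24437619e+02 1.17548520e-01 3.02943202e+02] [-8.88448735e-04  7.07126512e-01  7.07086227e-01 -6.12670388e-04]
scene [[509.1, 0.0, 316.0], [0.0, 509.1, 197.7], [0.0, 0.0, 1.0]] [[-0.831, 0.557, 0.008], [0.431, 0.652, -0.623], [-0.353, -0.514, -0.782]] [419.7, -184.0, 1492.4]
side [[449.6, 0.0, 318.2], [0.0, 449.6, 199.2], [0.0, 0.0, 1.0]] [[0.913, -0.407, 0.009], [-0.239, -0.553, -0.798], [0.33, 0.727, -0.602]] [-501.8, 224.1, 1093.2]
```

View pics/scene0.png

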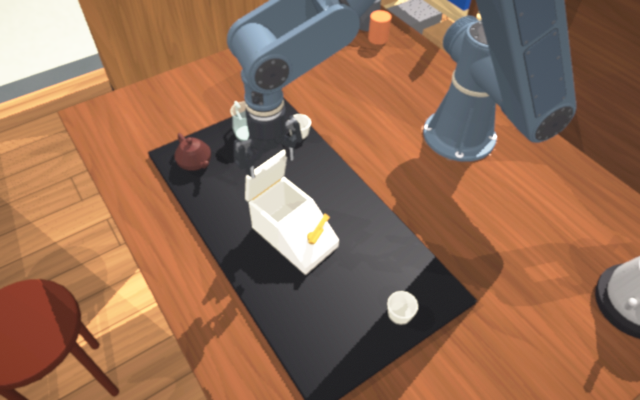

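View pics/side0.png

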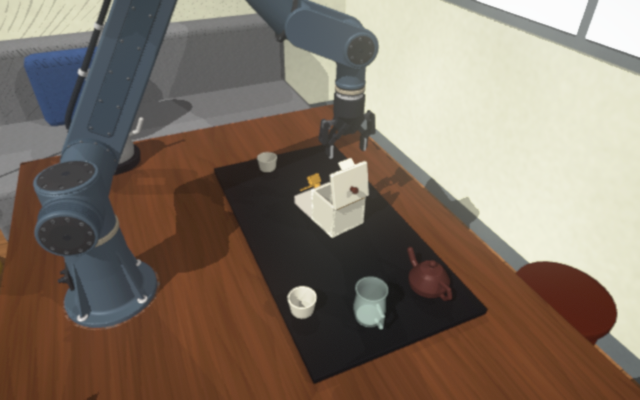

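The scene shows the caddy (scene px ~290,225; side px ~335,205) with its lid roughly upright, the latch on the front slope, and the bystanders at a distance. Next I zoom in.

Run:
```python
import cv2,numpy as np
from rig import robot
a=cv2.imread('pics/scene0.png')[140:280,230:350];b=cv2.imread('pics/side0.png')[145:245,285:385]
w=robot.get_image('wrist')[:,:,::-1];cv2.imwrite('pics/wrist0.png',w)
c=robot.get_calibration('wrist');print({k:np.round(v,3).tolist() for k,v in c.items()})
o=np.zeros((560,800,3),np.uint8)
o[:466,:400]=cv2.resize(a,(400,466),interpolation=cv2.INTER_CUBIC);o[:400,400:]=cv2.resize(b,(400,400),interpolation=cv2.INTER_CUBIC)
cv2.imwrite('pics/crop0.png',o)
```

```text
{'camera_matrix': [[336.61, 0.0, 317.573], [0.0, 336.61, 201.063], [0.0, 0.0, 1.0]], 'R': [[1.0, 0.001, -0.002], [0.002, -0.961, 0.277], [-0.001, -0.277, -0.961]], 't': [-625.107, -37.639, 381.047]}
```

View pics/crop0.png

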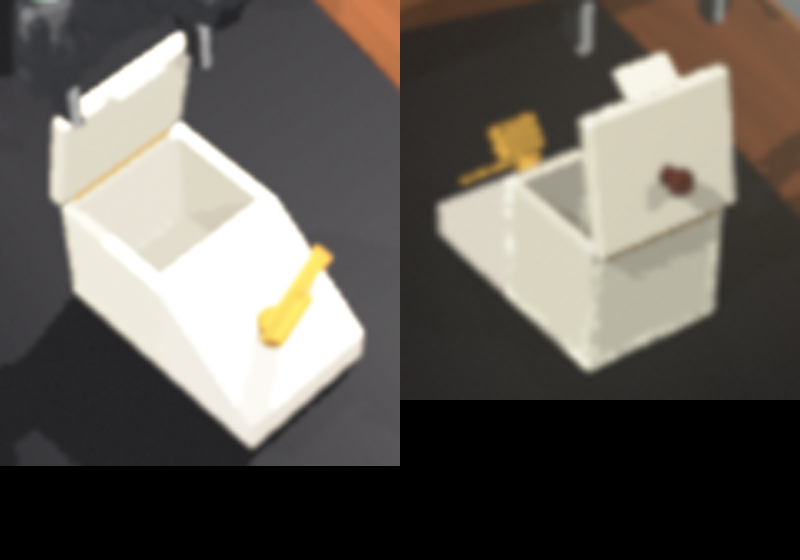

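View pics/wrist0.png

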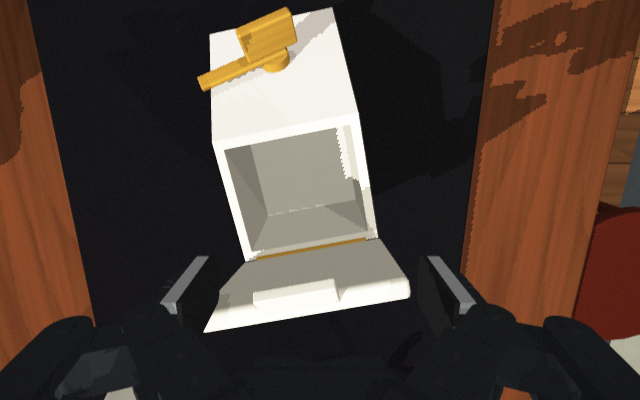

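The wrist view shows the box rim corners at (213,142) and (356,112), the slope foot corners at (210,35) and (333,8), and the lid's free edge from (204,332) to (409,298). The crops show the same corners, so I triangulate them and fit the pose.

```bash
cat > h.py <<'E'
import numpy as np,cv2
from rig import robot
from scipy.optimize import least_squares
from scipy.spatial.transform import Rotation as Ro
def proj(c,X): 
    p=(c['R']@np.asarray(X).T).T+c['t']; q=(c['camera_matrix']@p.T).T; return q[:,:2]/q[:,2:]
def tri(obs):
    A=[];b=[]
    for c,px in obs:
        d=c['R'].T@np.linalg.solve(c['camera_matrix'],[*px,1]);d/=np.linalg.norm(d);o=-c['R'].T@c['t']
        M=np.eye(3)-np.outer(d,d);A.append(M);b.append(M@o)
    return np.linalg.solve(sum(A),sum(b))
E
python3 - <<'E'
from h import *
C={n:{k:np.array(v) for k,v in robot.get_calibration(n).items()} for n in('scene','side','wrist')}
sc=lambda u,v:(230+u/3.333,140+v/3.333); sd=lambda u,v:(285+(u-400)/4,145+v/4)
A=(-4,-55,101);B=(-4,55,101);Cc=(-92,-55,27);D=(-92,55,27);H=(95,-55,0);H2=(95,55,0)
O=[('wrist',A,(213,142)),('wrist',B,(356,112)),('wrist',Cc,(210,35)),('wrist',D,(333,8)),
('scene',A,sc(278,195)),('scene',B,sc(158,287)),('scene',Cc,sc(363,335)),('scene',D,sc(250,425)),
('side',H,sd(590,372)),('side',H2,sd(713,312))]
def W(p,X): return Ro.from_euler('z',p[2]).apply(X)+[p[0],p[1],20]
def f(p): return np.concatenate([proj(C[n],W(p,[X]))[0]-px for n,X,px in O])
r=least_squares(f,[630,100,-1.5],loss='soft_l1');p=r.x;print(p,np.degrees(p[2]));print(np.round(f(p).reshape(-1,2),1).tolist())
for X,i,j in((A,0,4),(B,1,5),(Cc,2,6),(D,3,7)):
    print(np.round(tri([(C[O[k][0]],O[k][2]) for k in(i,j)]),1),np.round(W(p,X),1))
# lid outer top corners wrist+side
for w,s in(((204,332),sd(582,120)),((409,298),sd(726,67))):
    P=tri([(C['wrist'],w),(C['side'],s)]);L=Ro.from_euler('z',-p[2]).apply(P-[p[0],p[1],20]);print('lid',P.round(1),'local',L.round(1),'ang outer', np.arctan2(L[2]-101,95-L[0])-np.arctan2(12,99))
np.save('pose.npy',p)
E
```

```text
[601.06648393  49.60343867  -1.37546427] -78.80829763861155
[[-0.7, -0.2], [1.2, 0.6], [-0.1, -0.2], [-1.5, 0.1], [-1.4, 1.0], [-0.5, 0.6], [-0.8, -0.8], [-0.2, 0.6], [-0.8, -1.0], [-0.5, -0.7]]
[545.2  43.4 122.8] [546.3  42.9 121. ]
[653.1  64.6 122.8] [654.2  64.2 121. ]
[527.7 129.9  42.8] [529.3 129.2  47. ]
[637.5 150.4  49.6] [637.2 150.5  47. ]
lid [562.1 -47.3 220.4] local [ 87.5 -57.1 200.4] ang outer 1.3747209596007335
lid [672.7 -27.  220.2] local [ 89.1  55.4 200.2] ang outer 1.3904162935021702
```

Run:
```python
from h import *
p=np.load('pose.npy')
def tcp(lx,z): return Ro.from_euler('z',p[2]).apply([lx,0,0])+[p[0],p[1],z+73]
print('yaw turn',p[2]+np.pi/2)
print('pre',tcp(101+30,210).round(1),'start0 625,0,303.9')
s=88
for th in np.linspace(1.45,0,16):
    lx=95-s*np.cos(th)+12*np.sin(th)+11; z=121+s*np.sin(th)+12*np.cos(th)
    print(round(th,2),tcp(lx,z).round(1))
```

```text
yaw turn 0.19533205510945284
pre [626.5 -78.9 283. ] start0 625,0,303.9
1.45 [621.9 -55.7 282.8]
1.35 [620.2 -47.3 282.5]
1.26 [618.6 -38.9 281.4]
1.16 [617.  -30.7 279.5]
1.06 [615.4 -22.7 276.7]
0.97 [613.9 -15.  273.2]
0.87 [612.4  -7.7 269. ]
0.77 [611.   -0.8 264.1]
0.68 [609.8   5.6 258.5]
0.58 [608.6  11.4 252.3]
0.48 [607.6  16.6 245.5]
0.39 [606.7  21.1 238.3]
0.29 [605.9  25.  230.7]
0.19 [605.3  28.1 222.7]
0.1 [604.9  30.4 214.4]
0.0 [604.6  31.9 206. ]
```

>>> send_rows(steps=[[0, -15, 20, 0, 0, 0.1], [-2, -50, 35, 0, 0, 0.19], [-3, -85, 30, 0, 0, 0.195], [-3, -105, 10, 0, 0, 0.195], [-3, -105, -10, 0, 0, 0.195], [-3, -105, -20, 0, 0, 0.195]], grip=0, squeeze=20)

```text
time: 0.65
eef_pos: [620.7, -106.2, 281.4]
orientation: [-0.002, 0.636, 0.772, -0.001]
ft_force: [-0.8, 0.7, -0.4]
gripper_width: 12.4
grasp_force: 0.0
```

>>> send_rows(steps=[[0, 10, 0, 0, 0, 0], [0, 20, 0, 0, 0, 0], [0, 30, 0, 0, 0, 0], [0, 40, 0, 0, 0, 0], [0, 45, -1, 0, 0, 0], [0, 48, -1, 0, 0, 0], [0, 51, -1, 0, 0, 0], [-1, 54, -1, 0, 0, 0]])

```text
time: 1.32
eef_pos: [621.2, -50.5, 283.3]
orientation: [0.0, 0.635, 0.773, 0.0]
ft_force: [-0.3, 0.6, -0.4]
gripper_width: 0.1
grasp_force: 0.0
```

>>> send_rows(steps=[[-0.5, 3, 0, 0, 0, 0], [-1, 6, -0.5, 0, 0, 0], [-2, 9, -1, 0, 0, 0], [-2.5, 12, -1.5, 0, 0, 0], [-3, 15, -2, 0, 0, 0], [-4, 18, -2.5, 0, 0, 0], [-4.5, 21, -3.5, 0, 0, 0], [-5, 24, -4.5, 0, 0, 0]])

```text
time: 1.98
eef_pos: [616.1, -26.6, 278.4]
orientation: [0.0, 0.635, 0.773, 0.0]
ft_force: [1.7, -1.1, 2.3]
gripper_width: -0.2
grasp_force: 0.9
```

>>> send_rows(steps=[[-0.5, 2.7, -1, 0, 0, 0], [-1, 5.4, -2, 0, 0, 0], [-1.5, 8, -3.2, 0, 0, 0], [-2, 10.6, -4.5, 0, 0, 0], [-2.5, 13.2, -5.9, 0, 0, 0], [-3, 15.6, -7.3, 0, 0, 0], [-3.5, 18, -8.8, 0, 0, 0], [-4, 20.4, -10.4, 0, 0, 0]])

```text
time: 2.65
eef_pos: [611.8, -6.2, 267.8]
orientation: [-0.0, 0.635, 0.773, -0.0]
ft_force: [-0.1, -0.5, 1.8]
gripper_width: 0.1
grasp_force: 0.8
```

>>> send_rows(steps=[[-0.5, 2.2, -1.7, 0, 0, 0], [-1, 4.4, -3.4, 0, 0, 0], [-1.3, 6.5, -5.2, 0, 0, 0], [-1.7, 8.5, -7, 0, 0, 0], [-2, 10.4, -8.9, 0, 0, 0], [-2.4, 12.2, -10.8, 0, 0, 0], [-2.8, 14, -12.8, 0, 0, 0], [-3.2, 15.7, -14.8, 0, 0, 0]])

```text
time: 3.32
eef_pos: [608.7, 9.4, 253.0]
orientation: [-0.0, 0.635, 0.773, 0.0]
ft_force: [-0.0, 0.3, 2.3]
gripper_width: 0.1
grasp_force: 0.7
```

>>> send_rows(steps=[[-0.3, 1.8, -2.2, 0, 0, 0], [-0.7, 3.6, -4.4, 0, 0, 0], [-1, 5.4, -6.7, 0, 0, 0], [-1.3, 7, -9, 0, 0, 0], [-1.6, 8.6, -11.4, 0, 0, 0], [-1.9, 10, -13.8, 0, 0, 0], [-2.2, 11.4, -16.2, 0, 0, 0], [-2.5, 12.7, -18.7, 0, 0, 0]])

```text
time: 3.98
eef_pos: [606.3, 22.0, 234.2]
orientation: [-0.0, 0.635, 0.773, 0.0]
ft_force: [-0.4, 0.1, 1.9]
gripper_width: 0.3
grasp_force: 0.6
```

>>> send_rows(steps=[[-0.2, 1.2, -2.5, 0, 0, 0], [-0.4, 2.4, -5, 0, 0, 0], [-0.6, 3.5, -7.5, 0, 0, 0], [-0.8, 4.5, -10, 0, 0, 0], [-1, 5.4, -12.5, 0, 0, 0], [-1.1, 6.2, -15, 0, 0, 0], [-1.2, 6.9, -17.4, 0, 0, 0], [-1.3, 7.5, -19.5, 0, 0, 0]])

```text
time: 4.65
eef_pos: [604.8, 29.4, 214.7]
orientation: [-0.0, 0.635, 0.773, -0.0]
ft_force: [-0.3, 0.4, 2.2]
gripper_width: 0.0
grasp_force: 0.6
```

Commanded z is now 215 and shut is expected at about 206, so I slow down.

>>> send_rows(steps=[[0, 0.3, -1.2, 0, 0, 0], [0, 0.6, -2.4, 0, 0, 0], [-0.1, 0.9, -3.6, 0, 0, 0], [-0.1, 1.2, -4.8, 0, 0, 0], [-0.2, 1.5, -6, 0, 0, 0], [-0.2, 1.7, -7, 0, 0, 0], [-0.2, 1.8, -8, 0, 0, 0], [-0.2, 1.9, -9, 0, 0, 0]])

```text
time: 5.32
eef_pos: [604.8, 31.2, 205.9]
orientation: [0.0, 0.635, 0.773, -0.0]
ft_force: [-0.5, 0.3, 1.4]
gripper_width: -0.4
grasp_force: 0.5
```

>>> send_rows(steps=[[0, 0, -0.7, 0, 0, 0], [0, 0, -1.4, 0, 0, 0], [0, 0, -2, 0, 0, 0], [0, 0, -2.6, 0, 0, 0], [0, 0, -3, 0, 0, 0], [0, 0, -3, 0, 0, 0]])

```text
time: 5.82
eef_pos: [604.8, 31.2, 205.5]
orientation: [0.0, 0.635, 0.773, 0.0]
ft_force: [-4.7, 0.8, 14.4]
gripper_width: 0.2
grasp_force: 7.2
```

The lid met its seat at 14 N. I lift off and compute the latch approach.

>>> send_rows(steps=[[0, 0, 10, 0, 0, 0], [0, 5, 40, 0, 0, 0], [0, 20, 75, 0, 0, 0], [0, 40, 100, 0, 0, 0], [0, 50, 110, 0, 0, 0], [0, 50, 110, 0, 0, 0]], grip=40)

```text
time: 6.32
eef_pos: [606.1, 83.1, 316.2]
orientation: [0.003, 0.634, 0.773, 0.002]
ft_force: [-0.5, -0.6, 0.7]
gripper_width: 39.9
grasp_force: 0.0
```

```bash
cat >> h.py <<'E'
def latch(q,out,p):
    Rz=Ro.from_euler('z',p[2]); n=np.array([-.6428,0,.7660]); up=np.array([.766,0,.6428])
    # end (q=1.3): tool z=-n, tool y=+local y, tool x = y x z
    y=np.array([0,1.,0]); M=np.stack([np.cross(y,-n),y,-n],1)
    R=Rz*Ro.from_rotvec((q-1.3)*n)*Ro.from_matrix(M)
    P=Rz.apply(np.array([-55,0,59])+n*(out+54))+[p[0],p[1],20]
    return P,R
E
python3 - <<'E'
from h import *
s=robot.state();p=np.load('pose.npy')
c=robot.get_calibration('wrist');im=robot.get_image('wrist');cv2.imwrite('pics/wrist1.png',im[:,:,::-1])
R0=Ro.from_quat(np.roll(s['orientation'],-1))
print(s['eef_pos'],s['joint_positions'])
for q,o in((0,30),(0,110),(1.3,30)):
    P,R=latch(q,o,p);print(q,o,P.round(1),(P-s['eef_pos']).round(1),(R*R0.inv()).as_rotvec().round(3))
Rz=Ro.from_euler('z',p[2]);n=np.array([-.6428,0,.7660])
pts=[(-4,-57,113),(-4,57,113),(-4,-57,101),np.array([-55,0,59])+38*n]
print(proj(c,[Rz.apply(x)+[p[0],p[1],20] for x in pts]).round(0).tolist())
E
```

```text
[606.05819697  83.10833809 316.17392273] [-4.64271321e-02  4.94037042e-01  1.45791670e+00  7.04943753e-04
  1.18257547e+00 -2.44247842e-01]
0 30 [579.9 156.5 143.3] [ -26.1   73.4 -172.8] [-0.491 -0.554 -1.247]
0 110 [569.9 207.  204.6] [ -36.1  123.9 -111.5] [-0.491 -0.554 -1.247]
1.3 30 [579.9 156.5 143.3] [ -26.1   73.4 -172.8] [-0.685 -0.129 -0.005]
[[230.0, 229.0], [371.0, 229.0], [233.0, 224.0], [301.0, 132.0]]
```

View pics/wrist1.png

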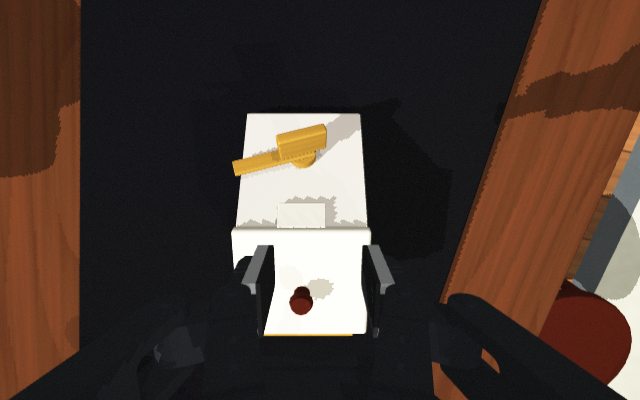

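The shut lid's edge at (231–371, 229) is where predicted for angle 0, and the fin top centre at (301,132) matches too. I swing to the pre-grasp pose.

>>> send_rows(steps=[[-4, 20, 0, -0.04, -0.045, -0.1], [-8, 40, 0, -0.08, -0.09, -0.203], [-13, 60, 0, -0.12, -0.135, -0.305], [-18, 80, 0, -0.16, -0.18, -0.406], [-23, 95, 0, -0.2, -0.226, -0.508], [-28, 110, -5, -0.24, -0.271, -0.61], [-32, 120, -10, -0.28, -0.316, -0.711], [-36, 124, -15, -0.32, -0.361, -0.813]])

```text
time: 7.03
eef_pos: [567.6, 205.5, 295.3]
orientation: [0.231, 0.867, 0.442, -0.01]
ft_force: [-0.2, -0.2, 0.6]
gripper_width: 40.0
grasp_force: 0.0
```

```bash
cat > go.py <<'E'
from h import *
import sys
q,o=map(float,sys.argv[1:3]);s=robot.state();p=np.load('pose.npy')
R0=Ro.from_quat(np.roll(s['orientation'],-1));P,R=latch(q,o,p)
print(s['time'],'to go',(P-s['eef_pos']).round(1),(R*R0.inv()).as_rotvec().round(3),'j',s['joint_positions'].round(2),'f',s['ft_force'].round(1),s['moment'].round(2))
E
python3 go.py 0 110
```

```text
7.0333 to go [  2.3   1.5 -90.7] [-0.179 -0.201 -0.436] j [ 0.33  0.54  1.52 -0.53  1.1   1.2 ] f [-0.2 -0.2  0.6] [0.17 0.06 0.03]
```

>>> send_rows(steps=[[0, 0, -10, -0.04, -0.045, -0.098], [1, 0, -25, -0.08, -0.09, -0.196], [2, 1, -45, -0.12, -0.135, -0.294], [2, 1, -65, -0.16, -0.18, -0.39], [2, 1, -85, -0.179, -0.201, -0.436], [2, 1, -90, -0.179, -0.201, -0.436], [2, 1, -90, -0.179, -0.201, -0.436]])

```text
time: 7.62
eef_pos: [569.3, 204.9, 203.9]
orientation: [0.341, 0.913, 0.221, -0.015]
ft_force: [-0.2, -0.5, 1.7]
gripper_width: 39.8
grasp_force: 0.0
```

```bash
python3 go.py 0 110; python3 go.py 0 30;python3 - <<'E'
from h import *
c=robot.get_calibration('wrist');im=robot.get_image('wrist');cv2.imwrite('pics/wrist2.png',im[:,:,::-1])
p=np.load('pose.npy');Rz=Ro.from_euler('z',p[2]);n=np.array([-.6428,0,.7660]);up=np.array([.766,0,.6428])
t=Ro.from_rotvec(-1.3*n).apply(up);B=np.array([-55,0,59])
print(proj(c,[Rz.apply(x)+[p[0],p[1],20] for x in (B+38*n,B+38*n+21*t,B+38*n-21*t,B+12*n+62*t)]).round(0).tolist())
E
```

```text
7.6167 to go [0.7 2.  0.7] [ 0.001 -0.007 -0.006] j [ 0.4   0.74  1.5  -0.75  1.19  1.88] f [-0.2 -0.5  1.7] [0.31 0.04 0.03]
7.6167 to go [ 10.6 -48.4 -60.6] [ 0.001 -0.007 -0.006] j [ 0.4   0.74  1.5  -0.75  1.19  1.88] f [-0.2 -0.5  1.7] [0.31 0.04 0.03]
[[313.0, 221.0], [313.0, 252.0], [313.0, 188.0], [313.0, 288.0]]
```

View pics/wrist2.png

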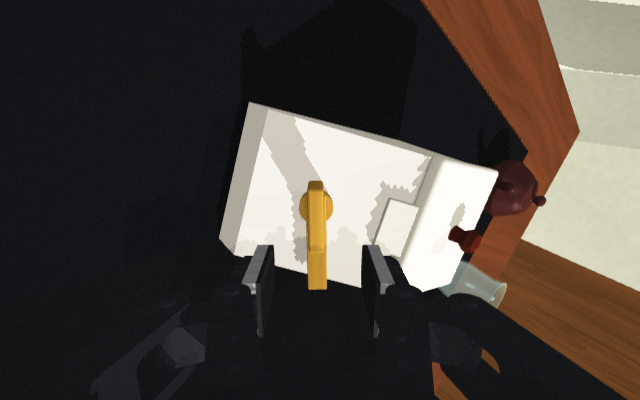

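The fin is centred at image x≈316 and the gripper at about 318, so they're aligned. I advance along the slope's normal.

>>> send_rows(steps=[[2, -8, -10, 0, 0, 0], [4, -16, -20, 0, 0, 0], [5, -24, -30, 0, 0, 0], [7, -32, -40, 0, 0, 0], [8, -39, -49, 0, 0, 0], [9, -44, -56, 0, 0, 0], [10, -48, -61, 0, 0, 0], [10, -48, -61, 0, 0, 0]])

```text
time: 8.33
eef_pos: [580.4, 157.0, 145.6]
orientation: [0.341, 0.914, 0.219, -0.012]
ft_force: [-0.3, -0.6, -0.8]
gripper_width: 39.7
grasp_force: 0.0
```

```bash
python3 go.py 0 30
```

```text
8.3333 to go [-0.5 -0.5 -2.3] [-0.001 -0.    -0.003] j [ 0.32  0.81  1.56 -0.83  1.05  1.95] f [-0.3 -0.6 -0.8] [ 0.37  0.06 -0.  ]
```

>>> send_rows(steps=[[0, -0.5, -2, 0, 0, 0], [0, -0.5, -2, 0, 0, 0], [0, -0.5, -2, 0, 0, 0], [0, -0.5, -2, 0, 0, 0], [0, -0.5, -2, 0, 0, 0], [0, -0.5, -2, 0, 0, 0], [0, -0.5, -2, 0, 0, 0]], grip=0, squeeze=25)

```text
time: 8.92
eef_pos: [580.6, 158.7, 144.6]
orientation: [0.34, 0.914, 0.219, -0.011]
ft_force: [-0.7, 6.1, -3.7]
gripper_width: 9.2
grasp_force: 28.7
```

```bash
python3 go.py 0 30;python3 -c "
from h import *
p=np.load('pose.npy');print((1.35*Ro.from_euler('z',p[2]).apply([-.6428,0,.766])).round(3))"
```

```text
8.9167 to go [-0.6 -2.2 -1.3] [-0.004  0.002 -0.005] j [ 0.32  0.81  1.56 -0.83  1.05  1.95] f [-0.7  6.1 -3.7] [ 1.3   0.3  -0.01]
[-0.168  0.851  1.034]
```

Gripped, opening 9.2 mm. Now I turn counter-clockwise about the slope's normal.

>>> send_rows(steps=[[0, 1.3, -0.8, -0.01, 0.05, 0.061], [0, 1.3, -0.8, -0.02, 0.101, 0.123], [0, 1.3, -0.8, -0.03, 0.151, 0.184], [0, 1.3, -0.8, -0.04, 0.202, 0.245], [0, 1.3, -0.8, -0.05, 0.252, 0.306], [0, 1.3, -0.8, -0.06, 0.303, 0.368], [0, 1.3, -0.8, -0.07, 0.353, 0.429], [0, 1.3, -0.8, -0.08, 0.403, 0.49]])

```text
time: 9.58
eef_pos: [579.9, 159.5, 143.9]
orientation: [0.318, 0.799, 0.497, -0.119]
ft_force: [-3.8, 5.0, -3.3]
gripper_width: 9.6
grasp_force: 28.8
```

```bash
python3 go.py 1.3 30
```

```text
9.5833 to go [-0.  -2.9 -0.6] [-0.087  0.412  0.501] j [ 0.32  0.82  1.56 -0.82  1.05  1.31] f [-3.8  5.  -3.3] [ 1.13  0.4  -0.27]
```

>>> send_rows(steps=[[-0.5, 0.7, -0.4, -0.01, 0.05, 0.061], [-0.5, 0.7, -0.4, -0.02, 0.101, 0.123], [-0.5, 0.7, -0.4, -0.03, 0.151, 0.184], [-0.5, 0.7, -0.4, -0.04, 0.202, 0.245], [-0.5, 0.7, -0.4, -0.05, 0.252, 0.306], [-0.5, 0.7, -0.4, -0.06, 0.303, 0.368], [-0.5, 0.7, -0.4, -0.067, 0.34, 0.414], [-0.5, 0.7, -0.4, -0.075, 0.378, 0.46]])

```text
time: 10.25
eef_pos: [578.9, 159.7, 143.6]
orientation: [0.268, 0.617, 0.71, -0.209]
ft_force: [-4.1, 2.8, -2.6]
gripper_width: 9.9
grasp_force: 28.7
```

```bash
python3 go.py 1.3 30
```

```text
10.25 to go [ 1.  -3.2 -0.2] [-0.012  0.032  0.043] j [ 0.32  0.82  1.56 -0.82  1.05  0.71] f [-4.1  2.8 -2.6] [ 0.96  0.36 -0.28]
```

Last 0.055 rad, plus a slow overtravel to feel for the stop.

>>> send_rows(steps=[[0, 0, 0, -0.003, 0.016, 0.019], [0, 0, 0, -0.006, 0.032, 0.038], [0, 0, 0, -0.009, 0.047, 0.057], [0, 0, 0, -0.012, 0.06, 0.072], [0, 0, 0, -0.014, 0.07, 0.085], [0, 0, 0, -0.016, 0.082, 0.1], [0, 0, 0, -0.016, 0.082, 0.1]])

```text
time: 10.83
eef_pos: [578.9, 159.6, 143.7]
orientation: [0.253, 0.573, 0.746, -0.225]
ft_force: [-5.0, 3.8, -1.5]
gripper_width: 9.2
grasp_force: 49.5
```

```bash
python3 go.py 1.3 30
```

```text
10.8333 to go [ 1.  -3.1 -0.3] [ 0.002 -0.047 -0.05 ] j [ 0.32  0.82  1.56 -0.82  1.05  0.58] f [-5.   3.8 -1.5] [ 1.1  -0.06 -1.18]
```

The moment jumped to about 1.2 N m, so the latch is on its stop. I release and back out along the normal.

>>> send_rows(steps=[[0, 0, 0, 0, 0, 0], [0, 0, 0, 0, 0, 0], [0, 0, 0, 0, 0, 0], [0, 0, 0, 0, 0, 0], [0, 0, 0, 0, 0, 0]], grip=40)

```text
time: 11.25
eef_pos: [580.7, 159.6, 144.2]
orientation: [0.255, 0.57, 0.748, -0.225]
ft_force: [0.8, 0.0, 0.1]
gripper_width: 39.9
grasp_force: 0.0
```

>>> send_rows(steps=[[-1, 5, 6, 0, 0, 0], [-3, 14, 17, 0, 0, 0], [-5, 25, 30, 0, 0, 0], [-7, 36, 44, 0, 0, 0], [-9, 48, 58, 0, 0, 0], [-12, 60, 73, 0, 0, 0], [-14, 70, 85, 0, 0, 0], [-14, 70, 85, 0, 0, 0]])

```text
time: 11.92
eef_pos: [567.1, 232.9, 232.7]
orientation: [0.257, 0.57, 0.748, -0.221]
ft_force: [1.0, 0.5, -0.1]
gripper_width: 39.9
grasp_force: 0.0
```

```bash
python3 go.py 1.3 110
python3 - <<'E'
from h import *
s=robot.state();c=robot.get_calibration('wrist');im=robot.get_image('wrist');cv2.imwrite('pics/wrist3.png',im[:,:,::-1])
p=np.load('pose.npy');Rz=Ro.from_euler('z',p[2]);n=np.array([-.6428,0,.7660]);up=np.array([.766,0,.6428]);B=np.array([-55,0,59])
print(proj(c,[Rz.apply(x)+[p[0],p[1],20] for x in (B+38*n-21*up,B+38*n+21*up,B+12*n+62*up,[-4,-57,113],[-4,57,113])]).round(0).tolist())
E
```

```text
11.9167 to go [  2.9 -26.  -28.1] [ 0.001 -0.039 -0.059] j [ 0.44  0.71  1.45 -0.71  1.25  0.5 ] f [ 1.   0.5 -0.1] [ 0.31  0.07 -0.  ]
[[313.0, 177.0], [309.0, 232.0], [306.0, 266.0], [240.0, 272.0], [370.0, 280.0]]
```

View pics/wrist3.png

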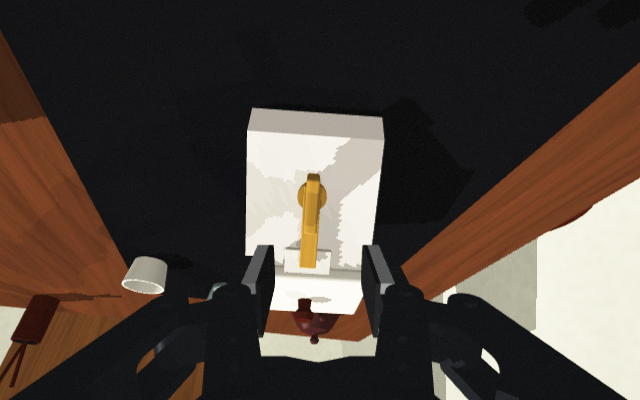

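The tongue lies up-slope over the lip with its tip near (309,268), and the lid is flat. I check the angle with a mask before handing in.

Run:
```python
from h import *
c=robot.get_calibration('wrist');im=cv2.imread('pics/wrist3.png');h=cv2.cvtColor(im,cv2.COLOR_BGR2HSV)
m=cv2.inRange(h,(12,120,90),(32,255,255))
p=np.load('pose.npy');Rz=Ro.from_euler('z',p[2]);n=np.array([-.6428,0,.7660]);up=np.array([.766,0,.6428]);B=np.array([-55,0,59])
N=Rz.apply(n);O=Rz.apply(B+12*n)+[p[0],p[1],20];ct=-c['R'].T@c['t']
L=[]
for r in range(254,272):
    x=np.where(m[r,280:340])[0]+280
    if len(x)<8: continue
    u=x.mean();d=c['R'].T@np.linalg.solve(c['camera_matrix'],[u,r,1]);X=ct+d*((O-ct)@N)/(d@N)-O
    L.append(((X@Rz.apply(up)),X@Rz.apply([0,1,0]),len(x)))
L=np.array(L);print(L.round(1).tolist(), 'slope err',np.polyfit(L[:,0],L[:,1],1), 'radial',np.arctan2(L[:,1],L[:,0]).mean())
```

```text
[[50.0, -0.9, 16.0], [50.9, -0.8, 16.0], [51.8, -0.8, 16.0], [52.8, -0.7, 16.0], [53.7, -0.7, 16.0], [54.6, -0.6, 16.0], [55.5, -0.5, 16.0], [56.4, -0.5, 16.0], [57.4, -0.4, 16.0], [58.3, -0.4, 16.0], [59.3, -0.7, 17.0], [60.2, -0.7, 17.0], [61.1, -0.2, 16.0], [61.9, 1.1, 11.0]] slope err [ 0.08682336 -5.34619043] radial -0.009068560861419361
```

```bash
python3 -c "
from rig import robot
print(robot.hand_in())"
```

```text
the job is handed in; nothing more can be done
None
```

The lid was lowered slowly until fully shut, then the latch was turned to its stop with its tongue over the lid's lip; the gripper let go and backed clear, and the job was handed in at about 12 s of the 51 s limit.

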